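Free the cork stopper jammed in the mat-holder sleeve

TASK

A cork stopper is jammed inside the clear sleeve of the mat holder. Take the wooden dowel from its notched rest and push the stopper through the sleeve with it, so that it comes out of the far end and drops into the upturned white lid below; then lay the dowel back in both notches of its rest, and leave everything else standing where it is.

Things in the scene. Friction and masses are not known exactly. Their poses are not given: they have to be found in the camera images.
- holder: Rolled-mat holder, fixed: bamboo foot 70 x 130 x 14 mm and pillar, split clamp (grey lower half, white hinged flap, black twist knob) round a level clear sleeve. Origin: underside of the foot, on the table. Sleeve along its x axis, x = -60 mm (near mouth) to +60 mm (far mouth), axis 95 mm up. Clamp covers the middle 40 mm, reaches 30 mm above the axis and 52 mm to each side.
- inlet (a point): Centre of the sleeve's near mouth, where the dowel goes in, on the sleeve's axis 95 mm above the table. x points along the sleeve, the way the stopper must go. Sleeve: 120 mm long, outside 50 mm (57 mm at the white end collars), bore 44 mm, narrowed at top and bottom by rubber lining strips to 40 mm (top strip sags about 1 mm once nothing fills it).
- outlet (a point): Centre of the sleeve's far mouth, above the lid, where the stopper must come out, 95 mm above the table; axes as at the inlet.
- stopper_center (a point): Centre of the jammed stopper: plain cork cylinder, diameter 40 mm, length 40 mm, about 20 g, on the sleeve's axis, somewhere within the sleeve; x is its own axis. The lining grips it: 5 to 12 N along the sleeve move it, and it stays where left. It is loose once half of it stands out of the far mouth; it drops when its rear end leaves the mouth, at the latest.
- lid: White plastic jar lid lying upside down on the table as a dish, round, 150 mm across, rim 26 mm high, floor and wall 3 mm, 90 g, loose. Origin: centre of its underside. Its centre lies about 57 mm beyond the far mouth of the sleeve.
- rest: Wooden rest for the dowel, fixed: base 220 x 60 x 12 mm with two 90-degree V notches, 16 mm long, 95 mm either side of the middle along its x axis, upper edges 58 mm above the table and 57 mm apart. Origin: centre of the underside, on the table. The dowel lies along x, its axis 45 mm above the table; 174 mm is free between the notched posts for the fingers.
- dowel_center (a point): Middle of the wooden dowel: plain round stick 22 mm in diameter, 280 mm long, about 70 g, at the start lying in the rest. x runs along the stick; both ends are alike.
- onggi: Empty brown onggi jar, 170 mm across and 170 mm high, without its lid; stands to the right. Leave alone. Origin: centre of its underside.
- tongs: Steel kitchen tongs, about 230 mm long and 20 mm high, lying on the table. Leave alone. Origin: middle of the underside.
- bowl: White china bowl, 100 mm across, 45 mm high. Leave alone. Origin: centre of its underside.
- spare: A second cork stopper of the same size (40 x 40 mm) standing on the table on the robot's side of the holder. Leave alone. Origin: centre of its underside.
- spoon: Wooden spoon, 220 mm long, lying to the right on the robot's side of the table. Leave alone. Origin: middle of its underside.
- saltjar: Glass jar with a steel cap, 76 mm across, 100 mm high. Leave alone. Origin: centre of its underside.
- flowerpot: Empty terracotta flowerpot, 110 mm across, 85 mm high. Leave alone. Origin: centre of its underside.
Mind the look-alikes: they are no part of the job. Of the things shaped like the lid, the white one is meant.

How it is judged:
By the outcome, as a careful person would: the job done as asked, in the order asked, and still so for the second after the job is handed in, with the robot touching nothing.
It also fails if it takes over 51 s, if anything falls off the work surface, if the arm or the gripper's body presses on something with over 40 N, if the wrist force passes 120 N, or if a joint passes its speed limit or range.

ROBOT

A 6-joint arm with a two-finger parallel gripper is mounted at the origin on the work surface. World frame = base frame: x ahead of the robot, y to its left, z up, the work surface at z = 0. Lengths are in m, angles in degrees, forces in N, time in s.
With the tool pointing down it reaches from about 0.25 to 0.725 m from the base axis. Payload 9.7 kg.
Tool frame: the origin (TCP) lies at the very end of the fingers, on their centre line; the grasp point (between the pads) lies 19 mm behind it; z points along the fingers, y is the line along which they close (so a half turn about z gives the same grasp; the last joint's range is limited). The gripper opens to 85 mm and grips with 20 to 120 N. Pads are 22 mm wide; open, the fingers measure 114 mm over their backs; the gripper's body (76 mm by 85 mm) begins 54 mm behind the grasp point. The pads swing forward as they close: fully open they stand 13 mm farther back than shut.
Start: joints at [75.401, 4.979, 10.078, 95.1, 0, 90], TCP at [0.139, 0.532, 0.231] pointing down, gripper open.
Joint ranges: [-179.16, 179.16], [-48.56, 103.87], [-65.8, 70.77], [-126.05, 130.52], [-82.76, 87.17], [-180, 180]. Speed limits (degrees/s): [127.2, 127.2, 147.25, 180, 180, 180].

INTERFACE

Orientations are given as [roll, pitch, yaw] about the fixed x, y, z axes, in that order (R = Rz(yaw) Ry(pitch) Rx(roll)).
In Python, from workcell import telemetry, optics, workorder gives the robot as it stands.
- The arm moves only by the shell command python3 -m handwheel 'ROWS' [FORCE]. ROWS is JSON, a list of rows, each an object of numbers: "tx", "ty", "tz": the shift along the tool's x, y, z in m; "ax", "ay", "az": the turn, a rotation vector about the tool's x, y, z in degrees; "jaw": the gripper command: -1 is shut, 1 is fully open, values between are in proportion. A call has exactly 10 rows; each row shifts and turns the commanded pose from where the row before left it, along the tool's axes as they then stand; what a row does not reach is not made up. A row lasts 1/8 s, in which the tool goes at most 62.5 mm and 10.7 degrees, less where a joint would pass 70% of its speed; a pose out of reach is approached as far as the arm can. A call is refused whole if a number of a shift passes 0.0625 or a number of a turn 10.7, either way. A call with a gripper value outside its range is refused whole. The fingers move at their own pace and stop on an object; FORCE is the grip in N (left out, the last holds). Time passes only in rows, so rows that do not move let the fingers close, or fill a call up. It gives the time, the measured TCP pose, the force, the opening and the grip force at its end, in the units of the state.
- telemetry.get_obs(): the state, without advancing time (a new reading comes with each control period).
- optics.camera(name): name is "scene" or "top" or "wrist"; returns a dict with "color" (384x512x3 uint8, red, green, blue), "K" (3x3 intrinsics, pixels), "k1" (the pictures are not rectified: a ray, as slopes to the right and down, at radius r is drawn at 1 + k1 r^2 times it, then the intrinsics apply), "extrinsics" (4x4, takes a point from camera to world coordinates); the wrist camera has in their place "mount" (4x4, takes a point from camera to tool coordinates, whose origin is the TCP and whose axes are the flange's). Camera axes: x right, y down, z forward; pixel columns grow to the right and rows downward; lengths in m; the calibration is good to about 2 mm. A picture is of the moment at which its call begins: read the wrist's pose just before it. There is no depth.
- workorder.job_done(): hands the job in; it is judged then, once.
The state is a dict: "time": time; "q": joint angles; "qd": joint speeds; "joint_efforts": joint torques, N m; "ee_pos": TCP position; "tcp_rot": TCP orientation; "wrist_force": force on the tool from outside, world axes, zero at the start; "torque": the same for the moment, N m; "opening": finger opening in m; "grasp_force": force on a finger pad.
Only numpy, scipy, OpenCV 4.12 (cv2) and the standard library are available. Lean on these libraries where they do the work, as an engineer would, in place of code of your own. Each camera call takes 0.05 s, during which the arm holds its last target. There are 200 camera calls.

## Working session

There is one attempt and no reset: what is moved stays moved. The work goes in short steps, Python scripts to look and compute and a shell command to move; the robot and the scene stay as the last step left them, time stands still between calls to the robot, and variables do not carry over. Pictures are saved under pics/ and viewed, at most 10 in all, crops included, and the job is handed in when it is done.

```bash
mkdir -p pics; ls; python3 - <<'E'
from workcell import telemetry, optics
import cv2,numpy as np
o=telemetry.get_obs(); print({k:np.round(v,3) for k,v in o.items()})
for n in("scene","top"):
    c=optics.camera(n); cv2.imwrite(f"pics/{n}0.png",c["color"][:,:,::-1]); print(n,c["K"],c["k1"],c["extrinsics"])
E
```

```text
pics
{'time': np.float64(0.0), 'q': array([ 7.5404e+01,  5.0110e+00,  1.0033e+01,  9.5098e+01, -1.0000e-03,
        9.0001e+01]), 'qd': array([ 0.115,  0.015,  0.033, -0.067, -0.109,  0.029]), 'joint_efforts': array([ 1.0000e-03, -5.2039e+01,  4.6480e+01,  1.6000e-02,  0.0000e+00,
       -0.0000e+00]), 'ee_pos': array([0.139, 0.532, 0.231]), 'tcp_rot': array([-1.79925e+02,  1.00000e-03,  1.65402e+02]), 'wrist_force': array([-0.915,  0.02 ,  0.248]), 'torque': array([ 0.052, -0.027,  0.012]), 'grasp_force': np.float64(0.0), 'opening': np.float64(0.086)}
scene [[382.77318534   0.         261.80203365]
 [  0.         382.77318534 189.72625245]
 [  0.           0.           1.        ]] 0.005452922131169635 [[ 0.59069922  0.58773274 -0.55285139  1.18502058]
 [ 0.80667183 -0.4461413   0.38760611 -0.48326513]
 [-0.01884104 -0.67492827 -0.73764276  1.01769866]
 [ 0.          0.          0.          1.        ]]
top [[403.40312273   0.         252.99897602]
 [  0.         403.40312273 183.8138225 ]
 [  0.           0.           1.        ]] -0.07610391135197947 [[ 0.01778513 -0.99842319  0.05324315  0.40764197]
 [-0.99966838 -0.01676494  0.01954677 -0.00750674]
 [-0.01862333 -0.05357313 -0.99839025  1.48406051]
 [ 0.          0.          0.          1.        ]]
```

View pics/scene0.png

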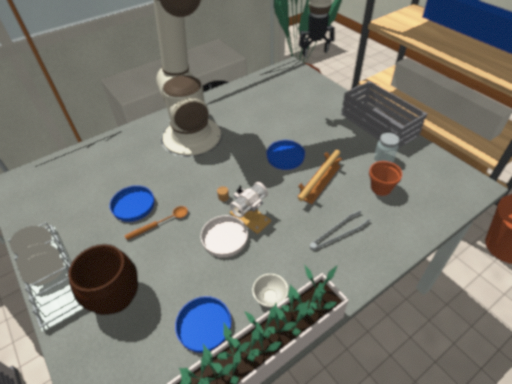

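View pics/top0.png

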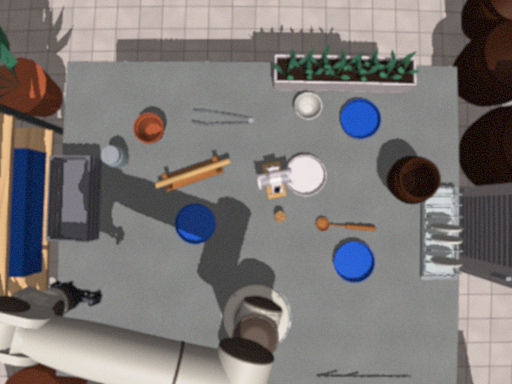

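Scene picture: the white lid is at (225,237), the holder at (248,198), the dowel on its rest at (320,177). Top picture: lid (306,174), holder (272,178), dowel (192,171). 

Possible mix-ups:
- **Lid:** the white lid at top (306,174) is meant. The blue lids at (195,223), (360,118) and (353,260) and the white bowl at (308,105) are not.
- **Dowel:** the stick at (192,171) is meant. The spoon at (345,225) and the tongs at (222,117) are not.
- **Stopper:** the one inside the sleeve is meant. The spare cork at (280,214) is not.

Next is one close crop to check these choices.

```bash
cat > h.py <<'E'
import numpy as np,cv2
from workcell import telemetry,optics
from scipy.spatial.transform import Rotation as R
def tool(o):
    T=np.eye(4);T[:3,:3]=R.from_euler('xyz',o["tcp_rot"],degrees=True).as_matrix();T[:3,3]=o["ee_pos"];return T
def cam(n):
    o=telemetry.get_obs();c=optics.camera(n)
    c["T"]=tool(o)@c["mount"] if n=="wrist" else c["extrinsics"]
    return c
def dist(c): return np.array([c["k1"],0,0,0,0.])
def ray(c,px):
    p=cv2.undistortPoints(np.array([[px]],float),c["K"],dist(c))[0,0]
    return c["T"][:3,3],c["T"][:3,:3]@np.array([p[0],p[1],1])
def at(c,px,z):
    o,d=ray(c,px);return o+d*(z-o[2])/d[2]
def pix(c,P):
    P=(np.atleast_2d(P)-c["T"][:3,3])@c["T"][:3,:3]
    return cv2.projectPoints(P,np.zeros(3),np.zeros(3),c["K"],dist(c))[0][:,0]
E
python3 - <<'E'
from h import *
s=cam("scene")["color"];t=cam("top")["color"]
def cr(i,x,y,w,h,k): return cv2.resize(i[y:y+h,x:x+w],None,fx=k,fy=k,interpolation=cv2.INTER_CUBIC)
a=np.hstack([cr(t,150,145,100,50,4),cr(t,250,145,100,50,4)])
b=np.hstack([cr(s,285,140,80,80,5),cr(s,195,170,80,80,5)])
cv2.imwrite("pics/crop.png",np.vstack([a,b])[:,:,::-1])
E
```

```text
(no output)
```

View pics/crop.png

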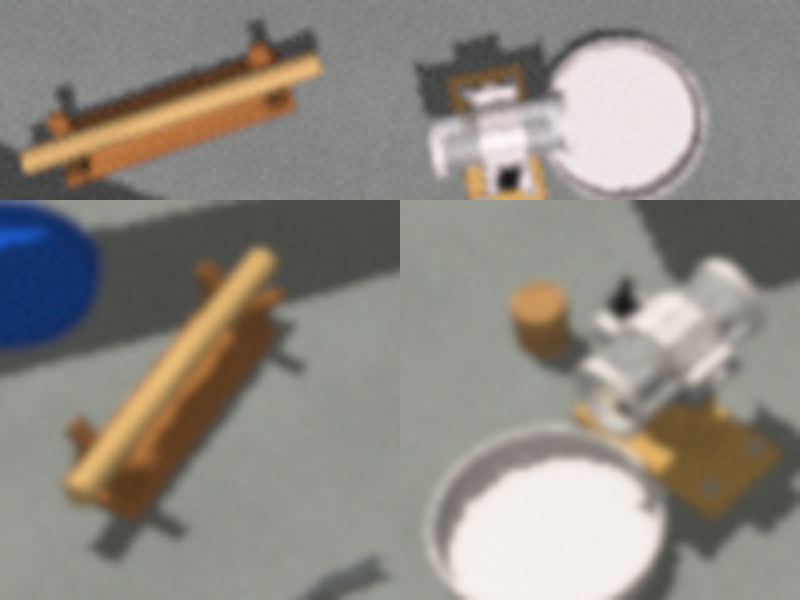

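The crop confirms the choices. The dowel lies in the rest with ends at top px (155.8,185.5) and (230.1,161.3). The sleeve's near mouth is about (259.3,182) and its far mouth about (290,175.5), over the white lid at (306.5,173.5).

```bash
python3 - <<'E'
from h import *
np.set_printoptions(precision=4,suppress=True)
c=cam("top")
a=at(c,(155.8,185.3),.048);b=at(c,(229.9,161.4),.048)
print("dowel",a,b,(a+b)/2,np.linalg.norm(a-b),np.degrees(np.arctan2(*(b-a)[1::-1])))
l=at(c,(306,173.5),.026);print("lid",l)
n=at(c,(259.2,182.2),.1);f=at(c,(290,175.2),.1);print("sleeve",n,f,np.linalg.norm(n-f),np.degrees(np.arctan2(*(f-n)[1::-1])))
for p in((250+49,0),): pass
s=cam("scene")
a2=at(s,(285+268/5,140+(255-200)/5),.045);b2=at(s,(285+78/5,140+(488-200)/5),.045);print("dowel scene",a2,b2,(a2+b2)/2,np.linalg.norm(a2-b2))
n=at(s,(195+(735-400)/5,170+(285-200)/5),.095);f=at(s,(195+(605-400)/5,170+(395-200)/5),.095);print("sleeve scene",n,f,np.linalg.norm(n-f))
E
```

```text
dowel [0.473  0.3702 0.048 ] [0.5632 0.1048 0.048 ] [0.5181 0.2375 0.048 ] 0.2802974802610194 -71.22377615393582
lid [ 0.526  -0.1702  0.026 ]
sleeve [ 0.4874 -0.0016  0.1   ] [ 0.5132 -0.1071  0.1   ] 0.10856092268397104 -76.21521883370878
dowel scene [0.4715 0.3758 0.045 ] [0.5642 0.1108 0.045 ] [0.5178 0.2433 0.045 ] 0.280729195476254
sleeve scene [0.4841 0.0093 0.095 ] [ 0.5106 -0.111   0.095 ] 0.12321305069914593
```

```bash
python3 -m handwheel '[{"tx":-0.052,"ty":-0.019,"tz":0.003,"jaw":1},{"tx":-0.052,"ty":-0.019,"tz":0.003,"jaw":1},{"tx":-0.052,"ty":-0.019,"tz":0.003,"jaw":1},{"tx":-0.052,"ty":-0.019,"tz":0.003,"jaw":1},{"tx":-0.052,"ty":-0.019,"tz":0.003,"jaw":1},{"tx":-0.052,"ty":-0.019,"tz":0.003,"jaw":1},{"tx":-0.052,"ty":-0.019,"tz":0.003,"jaw":1},{"tx":-0.052,"ty":-0.019,"tz":0.003,"jaw":1},{"az":9.5,"jaw":1},{"az":9.5,"jaw":1}]' 60
python3 -m handwheel '[{"az":9.5,"jaw":1},{"az":9.5,"jaw":1},{"az":9.5,"jaw":1},{"az":9.5,"jaw":1},{"jaw":1},{"jaw":1},{"jaw":1},{"jaw":1},{"jaw":1},{"jaw":1}]'
python3 - <<'E'
from h import *
c=cam("wrist");print(c["mount"].round(3),c["K"],c["k1"]);cv2.imwrite("pics/w1.png",c["color"][:,:,::-1])
E
```

```text
[[-0.    -0.95  -0.312  0.08 ]
 [ 1.    -0.     0.001  0.001]
 [-0.001 -0.312  0.95  -0.144]
 [ 0.     0.     0.     1.   ]] [[307.46790229   0.         254.17155313]
 [  0.         307.46790229 191.90632944]
 [  0.           0.           1.        ]] -0.013064457956465946$[0]: bad value
$[0]: bad value
```

View pics/w1.png

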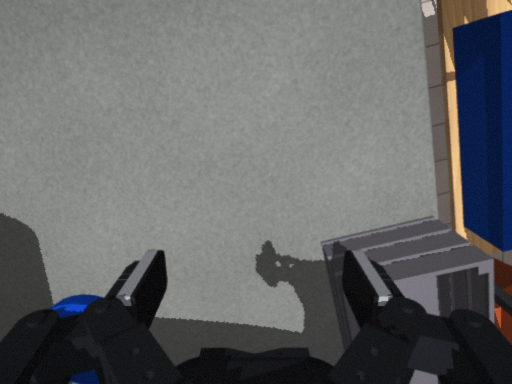

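The wrist view shows only the bare table and the crate, because both moves were refused. I'll retry with every key given in each row.

```bash
python3 -m handwheel '[{"tx":-0.052,"ty":-0.019,"tz":0.003,"ax":0,"ay":0,"az":0,"jaw":1},{"tx":-0.052,"ty":-0.019,"tz":0.003,"ax":0,"ay":0,"az":0,"jaw":1},{"tx":-0.052,"ty":-0.019,"tz":0.003,"ax":0,"ay":0,"az":0,"jaw":1},{"tx":-0.052,"ty":-0.019,"tz":0.003,"ax":0,"ay":0,"az":0,"jaw":1},{"tx":-0.052,"ty":-0.019,"tz":0.003,"ax":0,"ay":0,"az":0,"jaw":1},{"tx":-0.052,"ty":-0.019,"tz":0.003,"ax":0,"ay":0,"az":0,"jaw":1},{"tx":-0.052,"ty":-0.019,"tz":0.003,"ax":0,"ay":0,"az":0,"jaw":1},{"tx":-0.052,"ty":-0.019,"tz":0.003,"ax":0,"ay":0,"az":0,"jaw":1},{"tx":0,"ty":0,"tz":0,"ax":0,"ay":0,"az":9.5,"jaw":1},{"tx":0,"ty":0,"tz":0,"ax":0,"ay":0,"az":9.5,"jaw":1}]' 60
```

```text
time: 1.6
ee_pos: [0.5035, 0.2795, 0.2069]
tcp_rot: [-180.0, -0.0, 146.0]
wrist_force: [0.2, -0.5, 0.4]
opening: 0.0855
grasp_force: 0.0
```

```bash
python3 -m handwheel '[{"tx":0,"ty":0,"tz":0,"ax":0,"ay":0,"az":9.3,"jaw":1},{"tx":0,"ty":0,"tz":0,"ax":0,"ay":0,"az":9.3,"jaw":1},{"tx":0,"ty":0,"tz":0,"ax":0,"ay":0,"az":9.3,"jaw":1},{"tx":0,"ty":0,"tz":0.01,"ax":0,"ay":0,"az":9.3,"jaw":1},{"tx":0,"ty":0,"tz":0.02,"ax":0,"ay":0,"az":0,"jaw":1},{"tx":0,"ty":0,"tz":0.02,"ax":0,"ay":0,"az":0,"jaw":1},{"tx":0,"ty":0,"tz":0.02,"ax":0,"ay":0,"az":0,"jaw":1},{"tx":0,"ty":0,"tz":0.0,"ax":0,"ay":0,"az":0,"jaw":1},{"tx":0,"ty":0,"tz":0,"ax":0,"ay":0,"az":0,"jaw":1},{"tx":0,"ty":0,"tz":0,"ax":0,"ay":0,"az":0,"jaw":1}]'
python3 - <<'E'
from h import *
c=cam("wrist");cv2.imwrite("pics/w2.png",c["color"][:,:,::-1])
E
```

```text
time: 2.85
ee_pos: [0.5033, 0.2805, 0.1384]
tcp_rot: [179.9, -0.0, 109.2]
wrist_force: [-0.1, -0.2, -0.2]
opening: 0.0855
grasp_force: 0.0
```

View pics/w2.png

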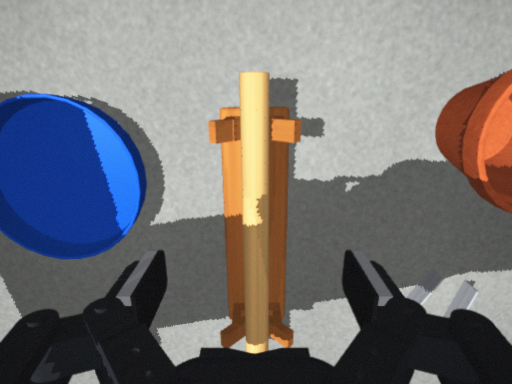

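The dowel runs from (254.5,73) down to (257,345) with the fingers straddling it. Its rear post is at (255,130) and its front post at (257,330).

```bash
python3 - <<'E'
from h import *
np.set_printoptions(precision=4,suppress=True)
c=cam("wrist");o=telemetry.get_obs()
e=at(c,(254.5,73),.05);f=at(c,(257,340),.05);T=tool(o)
a=at(c,(255,130),.058)
print(e,f,np.degrees(np.arctan2(*(f-e)[1::-1])))
for p in(e,f,a):print((np.linalg.inv(T)@np.r_[p,1])[:3])
print(a)
E
```

```text
[0.4736 0.3691 0.05  ] [0.5535 0.1469 0.05  ] -70.2195761274089
[0.0934 0.0011 0.0881]
[-0.1427  0.0035  0.0881]
[0.0545 0.0015 0.0801]
[0.4867 0.3324 0.058 ]
```

```bash
python3 -m handwheel '[{"tx":0,"ty":0.002,"tz":0.025,"ax":0,"ay":0,"az":0,"jaw":1},{"tx":0,"ty":0,"tz":0.03,"ax":0,"ay":0,"az":-0.5,"jaw":1},{"tx":0,"ty":0,"tz":0.03,"ax":0,"ay":0,"az":0,"jaw":0.5},{"tx":0,"ty":0,"tz":0.02,"ax":0,"ay":0,"az":0,"jaw":0},{"tx":0,"ty":0,"tz":0.007,"ax":0,"ay":0,"az":0,"jaw":0},{"tx":0,"ty":0,"tz":0,"ax":0,"ay":0,"az":0,"jaw":-1},{"tx":0,"ty":0,"tz":0,"ax":0,"ay":0,"az":0,"jaw":-1},{"tx":0,"ty":0,"tz":0,"ax":0,"ay":0,"az":0,"jaw":-1},{"tx":0,"ty":0,"tz":0,"ax":0,"ay":0,"az":0,"jaw":-1},{"tx":0,"ty":0,"tz":0,"ax":0,"ay":0,"az":0,"jaw":-1}]' 60
```

```text
time: 4.2
ee_pos: [0.5044, 0.2809, 0.0263]
tcp_rot: [-180.0, -0.0, 109.7]
wrist_force: [-4.4, -1.9, 0.9]
opening: 0.0205
grasp_force: 58.6
```

```bash
python3 -m handwheel '[{"tx":0,"ty":0,"tz":-0.012,"ax":0,"ay":0,"az":0,"jaw":-1},{"tx":0,"ty":0,"tz":-0.019,"ax":0,"ay":0,"az":0,"jaw":-1},{"tx":0,"ty":0,"tz":-0.019,"ax":0,"ay":0,"az":0,"jaw":-1},{"tx":-0.01,"ty":-0.022,"tz":0,"ax":0,"ay":0,"az":0,"jaw":-1},{"tx":-0.01,"ty":-0.022,"tz":0,"ax":0,"ay":0,"az":0,"jaw":-1},{"tx":-0.01,"ty":-0.022,"tz":0,"ax":0,"ay":0,"az":0,"jaw":-1},{"tx":-0.01,"ty":-0.022,"tz":0,"ax":0,"ay":0,"az":0,"jaw":-1},{"tx":0,"ty":0,"tz":0,"ax":0,"ay":0,"az":6.2,"jaw":-1},{"tx":0,"ty":0,"tz":0,"ax":0,"ay":0,"az":0,"jaw":-1},{"tx":0,"ty":0,"tz":0,"ax":0,"ay":0,"az":0,"jaw":-1}]'
python3 - <<'E'
from h import *
s=cam("scene")["color"];t=cam("top")["color"]
def cr(i,x,y,w,h,k): return cv2.resize(i[y:y+h,x:x+w],None,fx=k,fy=k,interpolation=cv2.INTER_CUBIC)
cv2.imwrite("pics/al.png",np.hstack([cr(t,220,150,75,75,5.333),cr(s,220,150,75,75,5.333)])[:,:,::-1])
E
```

```text
time: 5.45
ee_pos: [0.4358, 0.2139, 0.0761]
tcp_rot: [179.9, -0.0, 103.6]
wrist_force: [-0.1, -0.1, -0.5]
opening: 0.0202
grasp_force: 58.9
```

View pics/al.png

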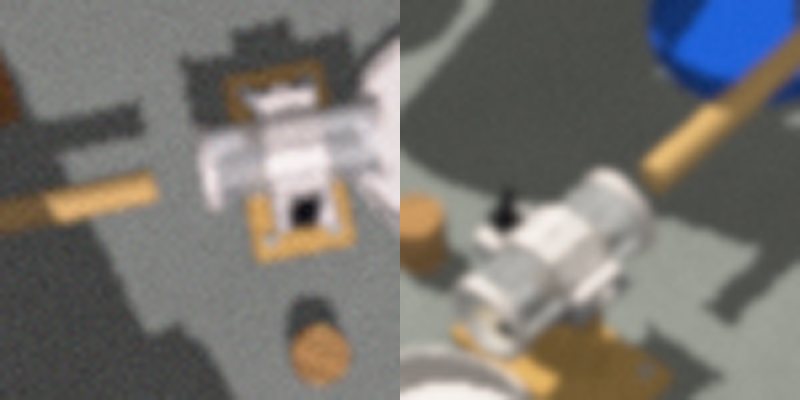

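The top crop shows the dowel tip at (156,186), and its line meets the collar centre (208,176) with a matching slope. In the scene crop the dowel axis passes within about 4 px of the near collar at (620,205). The dowel is aligned, so I'll insert it.

```bash
python3 -m handwheel '[{"tx":-0.008,"ty":0.0015,"tz":0,"ax":0,"ay":0,"az":0,"jaw":-1},{"tx":-0.008,"ty":0,"tz":0,"ax":0,"ay":0,"az":0,"jaw":-1},{"tx":-0.008,"ty":0,"tz":0,"ax":0,"ay":0,"az":0,"jaw":-1},{"tx":-0.008,"ty":0,"tz":0,"ax":0,"ay":0,"az":0,"jaw":-1},{"tx":-0.008,"ty":0,"tz":0,"ax":0,"ay":0,"az":0,"jaw":-1},{"tx":-0.008,"ty":0,"tz":0,"ax":0,"ay":0,"az":0,"jaw":-1},{"tx":-0.008,"ty":0,"tz":0,"ax":0,"ay":0,"az":0,"jaw":-1},{"tx":-0.008,"ty":0,"tz":0,"ax":0,"ay":0,"az":0,"jaw":-1},{"tx":-0.008,"ty":0,"tz":0,"ax":0,"ay":0,"az":0,"jaw":-1},{"tx":-0.008,"ty":0,"tz":0,"ax":0,"ay":0,"az":0,"jaw":-1}]' 70
```

```text
time: 6.8
ee_pos: [0.4554, 0.137, 0.0753]
tcp_rot: [180.0, -0.2, 103.6]
wrist_force: [-2.0, 9.5, -1.9]
opening: 0.02
grasp_force: 68.8
```

```bash
python3 -m handwheel '[{"tx":-0.006,"ty":0,"tz":-0.0005,"ax":0,"ay":0,"az":0,"jaw":-1},{"tx":-0.006,"ty":0,"tz":0,"ax":0,"ay":0,"az":0,"jaw":-1},{"tx":-0.006,"ty":0,"tz":0,"ax":0,"ay":0,"az":0,"jaw":-1},{"tx":-0.006,"ty":0,"tz":0,"ax":0,"ay":0,"az":0,"jaw":-1},{"tx":-0.006,"ty":0,"tz":0,"ax":0,"ay":0,"az":0,"jaw":-1},{"tx":-0.006,"ty":0,"tz":0,"ax":0,"ay":0,"az":0,"jaw":-1},{"tx":-0.006,"ty":0,"tz":0,"ax":0,"ay":0,"az":0,"jaw":-1},{"tx":-0.006,"ty":0,"tz":0,"ax":0,"ay":0,"az":0,"jaw":-1},{"tx":-0.004,"ty":0,"tz":0,"ax":0,"ay":0,"az":0,"jaw":-1},{"tx":0,"ty":0,"tz":0,"ax":0,"ay":0,"az":0,"jaw":-1}]' 70
python3 - <<'E'
from h import *
s=cam("scene")["color"];t=cam("top")["color"]
def cr(i,x,y,w,h,k): return cv2.resize(i[y:y+h,x:x+w],None,fx=k,fy=k,interpolation=cv2.INTER_CUBIC)
cv2.imwrite("pics/p1.png",np.hstack([cr(t,245,145,80,80,5),cr(s,195,170,80,80,5)])[:,:,::-1])
E
```

```text
time: 8.05
ee_pos: [0.4677, 0.0853, 0.0758]
tcp_rot: [-180.0, 0.0, 103.5]
wrist_force: [0.8, 0.9, -0.5]
opening: 0.0202
grasp_force: 68.8
```

View pics/p1.png

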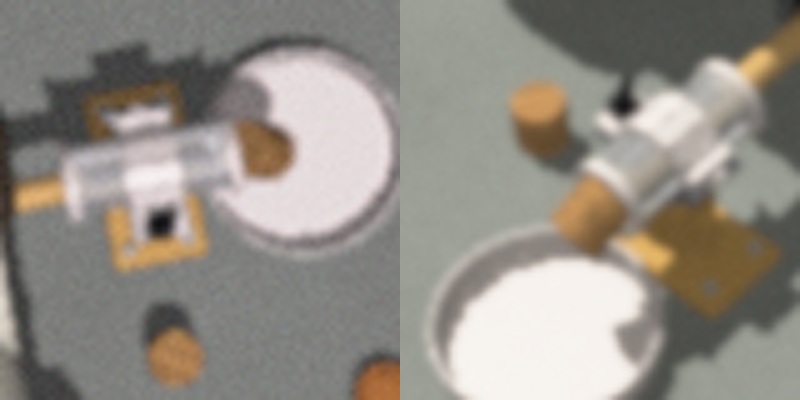

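The stopper sticks out of the far mouth at about crop (262,150) in the top view and (590,212) in the scene view. It is tilting over the lid, so I'll finish gently.

```bash
python3 -m handwheel '[{"tx":-0.0025,"ty":0,"tz":0,"ax":0,"ay":0,"az":0,"jaw":-1},{"tx":-0.0025,"ty":0,"tz":0,"ax":0,"ay":0,"az":0,"jaw":-1},{"tx":-0.0025,"ty":0,"tz":0,"ax":0,"ay":0,"az":0,"jaw":-1},{"tx":-0.0025,"ty":0,"tz":0,"ax":0,"ay":0,"az":0,"jaw":-1},{"tx":-0.0025,"ty":0,"tz":0,"ax":0,"ay":0,"az":0,"jaw":-1},{"tx":-0.0025,"ty":0,"tz":0,"ax":0,"ay":0,"az":0,"jaw":-1},{"tx":-0.0025,"ty":0,"tz":0,"ax":0,"ay":0,"az":0,"jaw":-1},{"tx":-0.0025,"ty":0,"tz":0,"ax":0,"ay":0,"az":0,"jaw":-1},{"tx":-0.0025,"ty":0,"tz":0,"ax":0,"ay":0,"az":0,"jaw":-1},{"tx":-0.0025,"ty":0,"tz":0,"ax":0,"ay":0,"az":0,"jaw":-1}]' 70
python3 - <<'E'
from h import *
s=cam("scene")["color"];t=cam("top")["color"]
def cr(i,x,y,w,h,k): return cv2.resize(i[y:y+h,x:x+w],None,fx=k,fy=k,interpolation=cv2.INTER_CUBIC)
cv2.imwrite("pics/p2.png",np.hstack([cr(t,245,145,80,80,5),cr(s,195,190,80,80,5)])[:,:,::-1])
E
```

```text
time: 9.4
ee_pos: [0.4736, 0.0612, 0.0758]
tcp_rot: [-180.0, 0.0, 103.5]
wrist_force: [0.7, -0.2, -1.7]
opening: 0.0202
grasp_force: 68.8
```

View pics/p2.png

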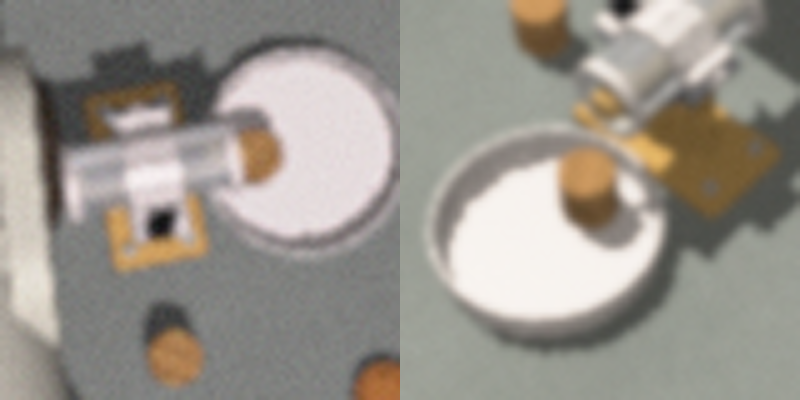

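The stopper stands in the lid at scene crop (588,188), inside the rim. Now I'll withdraw the dowel along the sleeve.

```bash
python3 -m handwheel '[{"tx":0.01,"ty":0,"tz":0,"ax":0,"ay":0,"az":0,"jaw":-1},{"tx":0.017,"ty":0,"tz":0,"ax":0,"ay":0,"az":0,"jaw":-1},{"tx":0.018,"ty":0,"tz":0,"ax":0,"ay":0,"az":0,"jaw":-1},{"tx":0.018,"ty":0,"tz":0,"ax":0,"ay":0,"az":0,"jaw":-1},{"tx":0.018,"ty":0,"tz":0,"ax":0,"ay":0,"az":0,"jaw":-1},{"tx":0.018,"ty":0,"tz":0,"ax":0,"ay":0,"az":0,"jaw":-1},{"tx":0.018,"ty":0,"tz":0,"ax":0,"ay":0,"az":0,"jaw":-1},{"tx":0.018,"ty":0,"tz":0,"ax":0,"ay":0,"az":0,"jaw":-1},{"tx":0.018,"ty":0,"tz":0,"ax":0,"ay":0,"az":0,"jaw":-1},{"tx":0.012,"ty":0,"tz":0,"ax":0,"ay":0,"az":0,"jaw":-1}]'
```

```text
time: 10.75
ee_pos: [0.4347, 0.223, 0.0758]
tcp_rot: [180.0, -0.0, 103.5]
wrist_force: [-0.6, -0.2, -0.4]
opening: 0.0202
grasp_force: 68.8
```

```bash
python3 -m handwheel '[{"tx":0,"ty":0,"tz":0,"ax":0,"ay":0,"az":-6.2,"jaw":-1},{"tx":0.006,"ty":0.017,"tz":0,"ax":0,"ay":0,"az":0,"jaw":-1},{"tx":0.006,"ty":0.017,"tz":0,"ax":0,"ay":0,"az":0,"jaw":-1},{"tx":0.006,"ty":0.017,"tz":0,"ax":0,"ay":0,"az":0,"jaw":-1},{"tx":0.006,"ty":0.017,"tz":0,"ax":0,"ay":0,"az":0,"jaw":-1},{"tx":0.006,"ty":0.017,"tz":0,"ax":0,"ay":0,"az":0,"jaw":-1},{"tx":0.001,"ty":0,"tz":0,"ax":0,"ay":0,"az":0,"jaw":-1},{"tx":0,"ty":0,"tz":0,"ax":0,"ay":0,"az":0,"jaw":-1},{"tx":0,"ty":0,"tz":0,"ax":0,"ay":0,"az":0,"jaw":-1},{"tx":0,"ty":0,"tz":0,"ax":0,"ay":0,"az":0,"jaw":-1}]'
```

```text
time: 12.0
ee_pos: [0.5043, 0.2794, 0.076]
tcp_rot: [180.0, -0.0, 109.7]
wrist_force: [-0.8, 0.1, -0.9]
opening: 0.0203
grasp_force: 68.8
```

Now I'll lower the dowel to just above its seat (46 mm of about 49.7 mm) and check the force. Along-axis error is only 1.5 mm.

```bash
python3 -m handwheel '[{"tx":0.0015,"ty":0.0005,"tz":0.01,"ax":0,"ay":0,"az":0,"jaw":-1},{"tx":0,"ty":0,"tz":0.01,"ax":0,"ay":0,"az":0,"jaw":-1},{"tx":0,"ty":0,"tz":0.01,"ax":0,"ay":0,"az":0,"jaw":-1},{"tx":0,"ty":0,"tz":0.008,"ax":0,"ay":0,"az":0,"jaw":-1},{"tx":0,"ty":0,"tz":0.005,"ax":0,"ay":0,"az":0,"jaw":-1},{"tx":0,"ty":0,"tz":0.003,"ax":0,"ay":0,"az":0,"jaw":-1},{"tx":0,"ty":0,"tz":0.002,"ax":0,"ay":0,"az":0,"jaw":-1},{"tx":0,"ty":0,"tz":0.001,"ax":0,"ay":0,"az":0,"jaw":-1},{"tx":0,"ty":0,"tz":0,"ax":0,"ay":0,"az":0,"jaw":-1},{"tx":0,"ty":0,"tz":0,"ax":0,"ay":0,"az":0,"jaw":-1}]'
```

```text
time: 13.25
ee_pos: [0.5046, 0.2812, 0.0269]
tcp_rot: [180.0, -0.0, 109.7]
wrist_force: [0.3, -1.1, -1.3]
opening: 0.0201
grasp_force: 68.8
```

```bash
python3 -m handwheel '[{"tx":0,"ty":0,"tz":0.0005,"ax":0,"ay":0,"az":0,"jaw":-0.5},{"tx":0,"ty":0,"tz":0,"ax":0,"ay":0,"az":0,"jaw":-0.3},{"tx":0,"ty":0,"tz":0,"ax":0,"ay":0,"az":0,"jaw":0},{"tx":0,"ty":0,"tz":0,"ax":0,"ay":0,"az":0,"jaw":0.3},{"tx":0,"ty":0,"tz":0,"ax":0,"ay":0,"az":0,"jaw":0.5},{"tx":0,"ty":0,"tz":0,"ax":0,"ay":0,"az":0,"jaw":0.5},{"tx":0,"ty":0,"tz":-0.02,"ax":0,"ay":0,"az":0,"jaw":0.5},{"tx":0,"ty":0,"tz":-0.03,"ax":0,"ay":0,"az":0,"jaw":0.5},{"tx":0,"ty":0,"tz":-0.03,"ax":0,"ay":0,"az":0,"jaw":0.5},{"tx":0,"ty":0,"tz":-0.03,"ax":0,"ay":0,"az":0,"jaw":0.5}]'
python3 - <<'E'
from h import *
w=cam("wrist")["color"];s=cam("scene")["color"]
a=cv2.resize(w,(400,300));b=cv2.resize(s[140:275,180:360],(400,300),interpolation=cv2.INTER_CUBIC)
cv2.imwrite("pics/end.png",np.hstack([a,b])[:,:,::-1])
E
```

```text
time: 14.5
ee_pos: [0.5045, 0.2811, 0.1373]
tcp_rot: [180.0, 0.0, 109.7]
wrist_force: [0.3, 1.0, -0.1]
opening: 0.0643
grasp_force: 0.0
```

View pics/end.png

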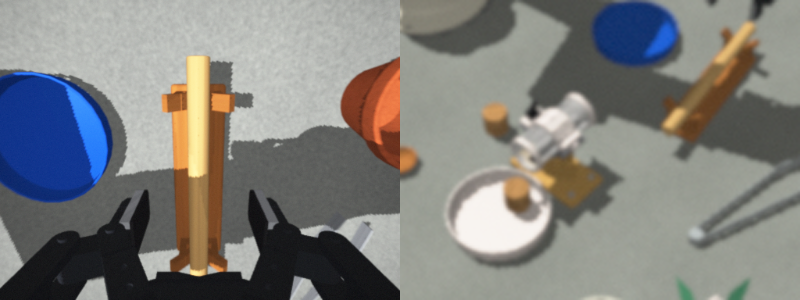

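The dowel lies in both notches, seen from (198,58) to (199,272) in the wrist view, and the stopper stands in the lid at (517,193). The gripper is clear, so I'm handing the job in.

```bash
python3 -c "
from workcell import workorder
print(workorder.job_done())"
```

```text
the job is handed in; nothing more can be done
None
```

I pushed the stopper out into the white lid and laid the dowel back in both notches of its rest; I handed the job in at about 14.6 s, with nothing else seen to have moved, but the hand-in returned no verdict.

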